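# Reset the tripped bench power unit

### The job

One of the two bench power units has tripped and shows a red lamp: on its top, push the yellow dust shutter fully open by its rib, reach the fingertips into the well and press the sunken orange button all the way down for about a second. Then come out, let the button spring up, and push the shutter fully shut again. Only push with the fingertips: do not lift, tip or shove either unit, leave the shutter and button of the green-lamp unit alone, and leave the other things on the bench where they are.

Things in the scene. Friction and masses are not known exactly. Their poses are not given: they have to be found in the camera images.
- tripped_unit: loose grey bench power unit, tripped, lamp RED: 200 (its x) x 160 (y) x 75 mm high, about 3 kg, black front panel facing its -x. Origin: centre of its underside; x front to back, z up. In its flat top a well 40 (x) x 56 mm (y), 44 mm deep, centred at x = -45 mm, y = 0, holds a button, under a sliding yellow shutter.
- shutter (a joint): shutter of the tripped unit: plate 50 (x) x 70 (y) x 4 mm, upper face 79.5 mm above the unit's underside. Value in m: 0 = shut at its stop, centred over the well; grows as it slides to the unit's +x; 0.055 = fully open at its stop. Starts 0 to 12 mm open, stays where left, sliding takes about 1.2 N. Two rails 5 mm high beside it, 72 mm apart, from x = -75 to +50 mm.
- shutter_rib (a point): middle of the top edge of the black upright rib across the tripped unit's shutter: 6 mm thick (x), 50 mm long (y), 12 mm high, top 91.5 mm above the unit's underside; at x = -45 mm + shutter value, y = 0 in the unit's frame
- reset_button (a joint): orange button of the tripped unit, 26 mm across. Value in m: 0 = up, 0.006 = fully down. Springs back; about 1.2 N starts it and 4 N takes it fully down
- reset_button_top (a point): centre of the top of the orange button in the tripped unit; when up it lies 22 mm below the case top (53 mm above the unit's underside), at the middle of the well, 22 mm above the well's floor
- healthy_unit: loose grey bench power unit, healthy, lamp GREEN, otherwise the same: 200 (its x) x 160 (y) x 75 mm high, about 3 kg, black front panel facing its -x. Origin: centre of its underside; x front to back, z up. In its flat top a well 40 (x) x 56 mm (y), 44 mm deep, centred at x = -45 mm, y = 0, holds a button, under a sliding yellow shutter.
- other_shutter (a joint): shutter of the healthy unit: plate 50 (x) x 70 (y) x 4 mm, upper face 79.5 mm above the unit's underside. Value in m: 0 = shut at its stop, centred over the well; grows as it slides to the unit's +x; 0.055 = fully open at its stop. Starts 0 to 12 mm open, stays where left, sliding takes about 1.2 N. Two rails 5 mm high beside it, 72 mm apart, from x = -75 to +50 mm.
- other_shutter_rib (a point): middle of the top edge of the black upright rib across the healthy unit's shutter: 6 mm thick (x), 50 mm long (y), 12 mm high, top 91.5 mm above the unit's underside; at x = -45 mm + shutter value, y = 0 in the unit's frame
- other_button (a joint): orange button of the healthy unit, 26 mm across. Value in m: 0 = up, 0.006 = fully down. Springs back; about 1.2 N starts it and 4 N takes it fully down
- tripped_unit_lamp (a point): the tripped unit's red lamp dome, 16 mm across, at x = -82, y = 62 mm in the unit's frame; its top 86 mm above the unit's underside
- healthy_unit_lamp (a point): the healthy unit's green lamp dome, 16 mm across, at x = -82, y = 62 mm in the unit's frame; its top 86 mm above the unit's underside
- screw_jar: bystander: glass jar with blue lid, 56 mm across, 75 mm high; origin under its centre
- screwdriver: bystander: red-handled screwdriver lying flat, 190 mm long; handle towards its -x
- tape_roll: bystander: blue ring lying flat, 70 mm across, 22 mm high; origin under its centre
- parts_tray: bystander: green three-part tray 70 (its x) x 160 x 35 mm; origin under its centre

How it is judged:
On the way, in this order (a step that is already met when the one before it is completed fails the run):
1. the tripped unit's shutter is fully open (within 5 mm of its stop) (value of joint shutter above 0.05 m), for 0.1 s.
2. the tripped unit's button is fully down (last 1 mm of travel) for half a second (value of joint reset_button above 0.005 m), for 0.5 s.
3. the button is up and the shutter shut again (within 4 mm of its stop) (value of joint shutter below 0.004 m and value of joint reset_button below 0.001 m), for 0.2 s.
At the end, for the whole second after the job is handed in: The tripped unit's shutter is within 4 mm of fully shut and its button is up (within 1 mm); both units stand flat (tilt under 0.05 rad), at rest and within 30 mm of where they started, and the jar, screwdriver, tape roll and tray are within 30 mm of theirs (all of step 3 and linear speed of each of tripped_unit, healthy_unit below 0.01 m/s and height (world z) of each of tripped_unit, healthy_unit below 0.01 m and angle between each of tripped_unit, healthy_unit's own z axis and vertical below 0.05 rad and distance of each of tripped_unit, healthy_unit, screw_jar, screwdriver, tape_roll, parts_tray from where it was at the start of the episode below 0.03 m); the robot touches nothing.
It fails at once if a unit is lifted (10 mm), tipped (0.1 rad) or shoved (30 mm) (height (world z) of any of tripped_unit, healthy_unit above 0.01 m or angle between any of tripped_unit, healthy_unit's own z axis and vertical above 0.1 rad or distance of any of tripped_unit, healthy_unit from where it was at the start of the episode above 0.03 m).
It fails at once if the green-lamp unit's button is pressed (over 2 mm) or its shutter moved (over 10 mm) (value of joint other_button above 0.002 m or distance of other_shutter_rib from where it was at the start of the episode above 0.01 m).
It fails at once if a bystander is moved (30 mm) or lifted (15 mm) (distance of any of screw_jar, screwdriver, tape_roll, parts_tray from where it was at the start of the episode above 0.03 m or height (world z) of any of screw_jar, tape_roll, parts_tray above 0.015 m or height (world z) of screwdriver above 0.05 m).
It also fails if it takes over 58 s, if anything falls off the work surface, if the arm or the gripper's body presses on something with over 40 N, if the wrist force passes 120 N, or if a joint passes its speed limit or range.

### The arm

A 6-joint arm with a two-finger parallel gripper is mounted at the origin on the work surface. World frame = base frame: x ahead of the robot, y to its left, z up, the work surface at z = 0. Lengths are in m, angles in rad, forces in N, time in s.
With the tool pointing down it reaches from about 0.35 to 0.85 m from the base axis. Payload 8.1 kg.
Tool frame: the origin (TCP) lies on the centre line of the jaws, within the pads' length; the fingertips stand robot.tip_reach ahead of it and the grasp point (between the pads) lies 5 mm behind it (robot.tip_reach is the distance from the TCP to the fingertips, in m); z points along the fingers, y is the direction in which the jaws open and shut (so a half turn about z gives the same grasp; the last joint's range is limited). The gripper opens to 93 mm and grips with 3 to 60 N. Pads are 15 mm wide; open, the fingers measure 128 mm over their backs; the gripper's body (75 mm by 188 mm) begins 65 mm behind the grasp point.
Start: joints at [1.066, 0.13, 1.488, -0, 1.523, -0.085], TCP at [0.245, 0.548, 0.233] pointing down, gripper open.
Joint ranges: [-2.96, 2.96], [-0.89, 2.26], [0.02, 2.5], [-1.34, 4.48], [0, 2.73], [-2.66, 2.66]. Speed limits (rad/s): [2.39, 2.39, 2.79, 3.14, 3.14, 3.14].

### API

Orientations are given as a rotation vector (axis times angle).
In Python, from plant import sensors, read_camera, robot gives the robot as it stands.
- The arm moves only by the tool play_rows, never from a script. Its argument "series" is a list that holds one entry, the list of rows, each a list of 5 numbers: the closure, from -1 (fully open) to 1 (shut), then the shift along the world's x, y, z in m, then the turn about the world's z in rad. A call has 1 to 8 rows; each row is the pose to reach, as a shift and turn from the pose commanded when the call began; what a row does not reach only later rows make up. A row lasts 1/10 s, in which the tool goes at most 50 mm and 8.59 degrees, less where a joint would pass 70% of its speed; a pose out of reach is approached as far as the arm can. A call with a gripper value outside its range is refused whole. The fingers move at their own pace and stop on an object; "force" is the grip in N (left out, the last holds). Time passes only in rows, so rows that repeat a pose let the fingers close. It gives the time, the measured TCP pose, the force and the opening at its end, in the units of the state.
- sensors.read_state(): the state, without advancing time (a new reading comes with each control period).
- read_camera(name): name is "scene" or "top" or "wrist"; returns a dict with "color" (384x512x3 uint8, red, green, blue), "range_z" (384x512 float32, m along the optical axis (not along the pixel's ray), 0 where there is no reading), "intrinsics" (3x3 intrinsics, pixels), "rvec" (rotation vector, rad) and "tvec" (3), from world to camera coordinates, as OpenCV has them. Camera axes: x right, y down, z forward; pixel columns grow to the right and rows downward; lengths in m; the calibration is good to about 2 mm. A picture is of the moment at which its call begins.
- robot.close_job(): hands the job in, once; it reports no verdict.
The state is a dict: "t": time; "q": joint angles; "dq": joint speeds; "joint_torque": joint torques, N m; "tool_pos": TCP position; "orientation": TCP orientation; "force": force on the tool from outside, world axes, zero at the start; "wrist_torque": the same for the moment, N m; "opening": finger opening in m.
Only numpy, scipy, OpenCV 4.12 (cv2) and the standard library are available. Lean on these libraries where they do the work, as an engineer would, in place of code of your own. Each camera call takes 0.05 s, during which the arm holds its last target.

## Working session

There is one attempt and no reset: what is moved stays moved. The work goes in short steps, Python scripts to look and compute and a tool call to move; the robot and the scene stay as the last step left them, time stands still between calls to the robot, and variables do not carry over. Pictures are saved under pics/ and viewed, and the job is handed in when it is done.

Besides the shell and the picture viewer there is one more tool, called after "Call:" in YAML: its name, and indented under it one key for each argument. play_rows: Moves the arm, as the interface text tells. Its arguments: {"type":"object","properties":{"series":{"type":"array","items":{"type":"array","items":{"type":"array","items":{"type":"number"}}}},"force":{"type":"number"}},"required":["series"]}

```bash
mkdir -p pics; ls; cat > h.py <<'E'
import numpy as np, cv2
from plant import sensors, read_camera, robot
def grab(n,f):
    c=read_camera(n); cv2.imwrite('pics/'+f,c['color'][:,:,::-1]); np.savez('pics/'+f+'.npz',**c); return c
def pt(c,u,v,z=None):
    K=c['intrinsics'];R=cv2.Rodrigues(np.array(c['rvec'],float))[0];t=np.array(c['tvec']).ravel()
    d=np.linalg.inv(K)@[u,v,1]; C=-R.T@t; w=R.T@d
    if z is None: s=c['range_z'][int(round(v)),int(round(u))]
    else: s=(z-C[2])/w[2]
    return C+s*w
E
python3 - <<'E'
from h import *
for n in ['scene','top','wrist']: grab(n,n+'0.png')
s=sensors.read_state(); print(s, robot.tip_reach)
E
```

```text
pics
{'t': 0.15, 'q': array([ 1.06562164e+00,  1.31029842e-01,  1.48904369e+00,  4.54260086e-07,
        1.52299564e+00, -8.54190868e-02]), 'dq': array([-2.11991330e-03, -8.90616552e-04, -2.78822521e-03,  1.08914845e-03,
        5.36674987e-06,  1.01617462e-04]), 'joint_torque': array([ 6.61601462e-04, -5.60483479e+01, -4.92328835e+01,  7.67954788e-02,
        3.08773736e-02, -1.12431928e-04]), 'tool_pos': array([0.24430452, 0.547542  , 0.23179523]), 'orientation': array([-6.54430874e-01, -3.07223327e+00,  2.21839942e-03]), 'force': array([ 0.26877527,  0.46471831, -0.40738035]), 'wrist_torque': array([-0.03265877, -0.04232897, -0.03433542]), 'opening': 0.09297374584285528} 0.014
```

View pics/scene0.png

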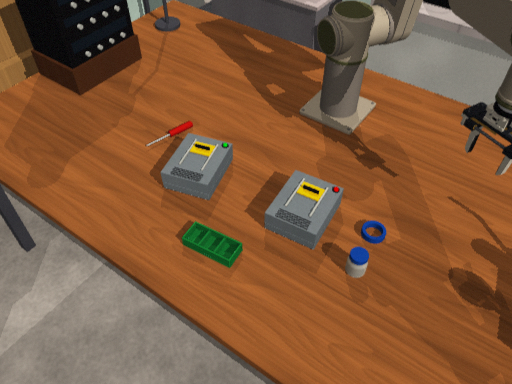

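View pics/top0.png

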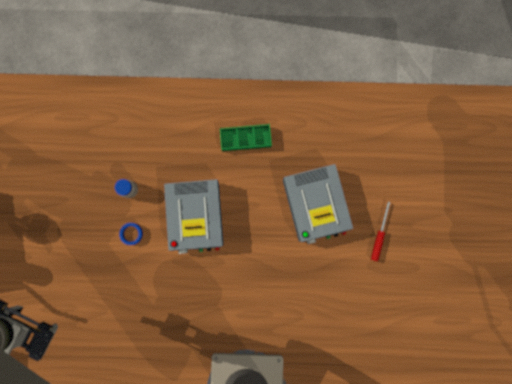

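View pics/wrist0.png

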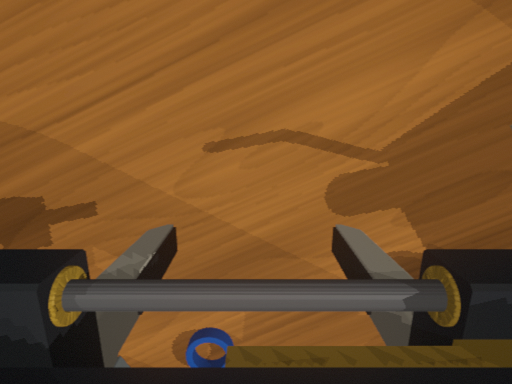

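The red-lamp unit is at about (193,215) in the top view, with its lamp at (174,244). The green one is at about (318,205), with its lamp at (306,235). I'll enlarge both next.

```bash
python3 - <<'E'
from h import *
i=cv2.imread('pics/top0.png'); cv2.imwrite('pics/c1.png',cv2.resize(i[170:260,110:230],None,fx=6.5,fy=6.5,interpolation=cv2.INTER_CUBIC))
i=cv2.imread('pics/scene0.png'); cv2.imwrite('pics/c2.png',cv2.resize(i[165:255,255:375],None,fx=6.5,fy=6.5,interpolation=cv2.INTER_CUBIC))
c=dict(np.load('pics/top0.png.npz'))
R=cv2.Rodrigues(c['rvec'])[0];print(c['intrinsics'],-R.T@c['tvec'].ravel())
for u,v in [(174,244),(193,215),(193,228),(306,235),(124,187),(131,234)]: print(u,v,pt(c,u,v))
E
```

```text
[[421.56870098   0.         249.59968128]
 [  0.         421.56870098 190.94049786]
 [  0.           0.           1.        ]] [ 0.48699391 -0.00829763  1.33670705]
174 244 [0.43921506 0.22282139 0.0883208 ]
193 215 [0.52632569 0.17187939 0.07696544]
193 228 [0.48765167 0.1700391  0.07903791]
306 235 [ 0.47626306 -0.16564125  0.08185091]
124 187 [0.60472796 0.38289994 0.07770565]
131 234 [0.46344583 0.3759137  0.00254098]
```

View pics/c1.png

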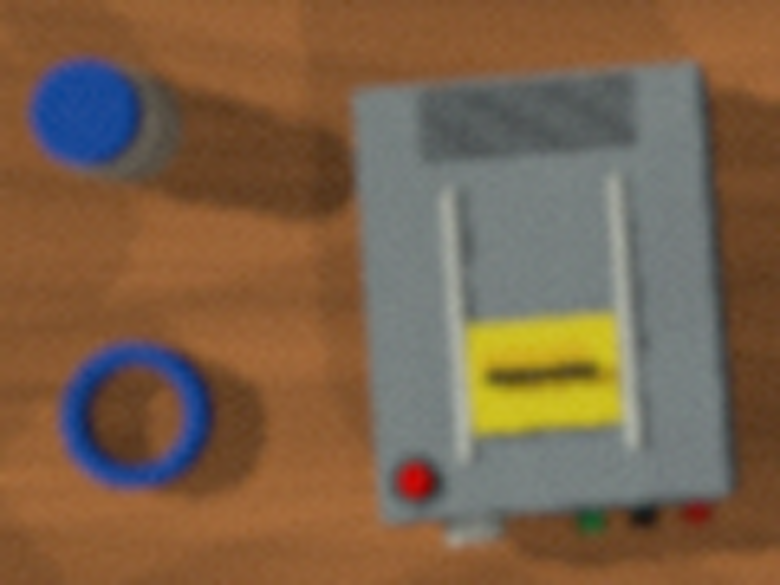

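View pics/c2.png

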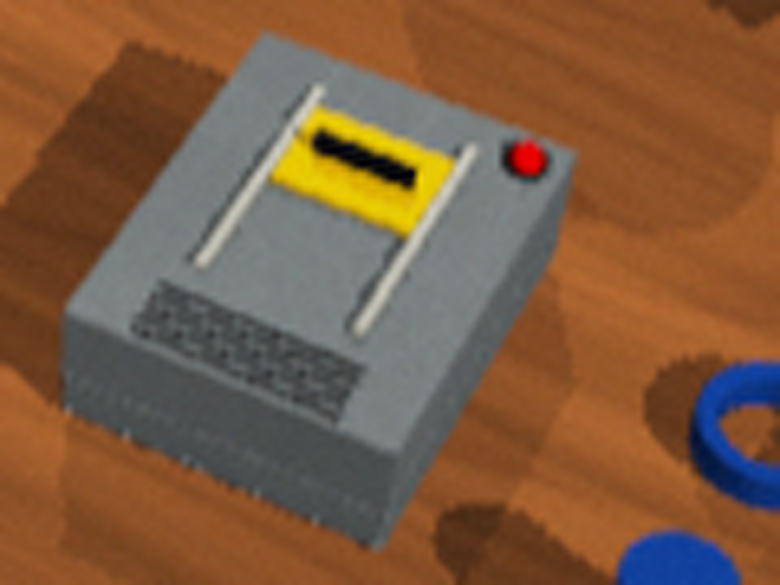

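```bash
cat >> h.py <<'E'
def fitpose(P,L):
    P=np.array(P)[:,:2];L=np.array(L,float);a=P-P.mean(0);b=L-L.mean(0)
    th=np.arctan2((b[:,0]*a[:,1]-b[:,1]*a[:,0]).sum(),(a*b).sum())
    R=np.array([[np.cos(th),-np.sin(th)],[np.sin(th),np.cos(th)]])
    o=P.mean(0)-R@L.mean(0); return o,th,R,(P-(o+L@R.T))
E
python3 - <<'E'
from h import *
c=dict(np.load('pics/top0.png.npz'));s=dict(np.load('pics/scene0.png.npz'))
f=lambda p,o:((p[0]+.5)/6.5-.5+o[0],(p[1]+.5)/6.5-.5+o[1])
L=[(.1,.08),(.1,-.08),(-.1,-.08),(-.1,.08)]
P=[pt(c,*f(p,(110,170)),z=.075) for p in [(355,88),(698,65),(733,495),(385,522)]]
P2=[pt(s,*f(p,(255,165)),z=.075) for p in [(402,452),(66,310),(268,33),(576,152)]]
for PP in (P,P2):
    o,th,R,r=fitpose(PP,L); print(o,th,r.round(4).tolist())
    print('well',o+R@[-.045,0])
for cc,p in ((c,f((543,375),(110,170))),(s,f((363,158),(255,165)))):
    q=pt(cc,*p,z=.0915)[:2]; print('rib',q,R.T@(q-o))
E
```

```text
[0.52838035 0.17207019] 0.10899223608922892 [[0.0009, 0.0005], [-0.0015, 0.0007], [-0.0001, -0.0004], [0.0007, -0.0007]]
well [0.48364737 0.16717524]
[0.52514628 0.173166  ] 0.11542467649888892 [[-0.0014, -0.0001], [-0.0003, -0.0003], [0.0004, 0.0015], [0.0013, -0.0011]]
well [0.48044571 0.16798342]
rib [0.48979763 0.16801751] [-0.03570638 -0.00104318]
rib [0.49267733 0.16962232] [-0.03266102  0.0002193 ]
```

```bash
python3 - <<'E'
from h import *
R=cv2.Rodrigues(sensors.read_state()['orientation'])[0];print(R.round(3),np.arctan2(R[1,1],R[0,1]))
E
```

```text
[[-0.913  0.408 -0.001]
 [ 0.408  0.913 -0.001]
 [ 0.    -0.001 -1.   ]] 1.1510407970930763
```

Call:
play_rows:
  series:
    - [[1,0.025,-0.04,0,0.13],[1,0.05,-0.08,0,0.26],[1,0.075,-0.12,0,0.4],[1,0.1,-0.16,0,0.53],[1,0.125,-0.2,0,0.53],[1,0.145,-0.24,0,0.53],[1,0.165,-0.28,0,0.53],[1,0.17,-0.3,0,0.53]]
  force: 20

```text
t: 0.95
tool_pos: [0.4158, 0.2449, 0.2324]
orientation: [-0.169, 3.137, -0.002]
force: [-0.8, -0.0, -0.4]
opening: 0.0337
```

```bash
python3 - <<'E'
from h import *
c=grab('wrist','w1.png'); R=cv2.Rodrigues(c['rvec'])[0];print(-R.T@c['tvec'].ravel(),R.round(2)); s=sensors.read_state();print(s['tool_pos'],s['opening'])
E
```

```text
[0.34400342 0.23659156 0.38450458] [[-0.11  0.99 -0.  ]
 [ 0.96  0.1   0.26]
 [ 0.26  0.03 -0.97]]
[0.41592342 0.24348607 0.23239222] 0.029960515778076773
```

View pics/w1.png

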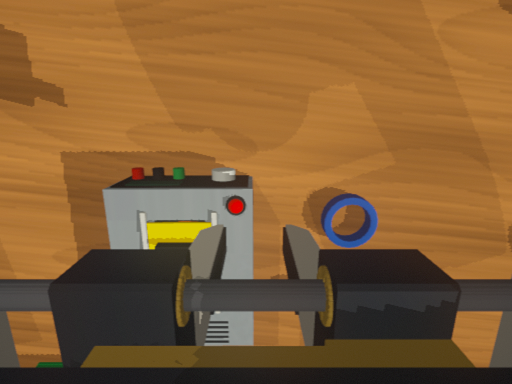

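Call:
play_rows:
  series:
    - [[1,0.04,-0.02,0.01,0],[1,0.08,-0.04,0.02,0],[1,0.12,-0.055,0.02,0],[1,0.15,-0.07,0.02,0],[1,0.15,-0.07,0.02,0]]

```text
t: 1.5
tool_pos: [0.5669, 0.1758, 0.2513]
orientation: [0.168, -3.136, 0.001]
force: [-0.9, -0.2, -0.0]
opening: 0.0005
```

```bash
python3 - <<'E'
from h import *
c=grab('wrist','w2.png'); s=sensors.read_state();print(s['tool_pos'],s['opening'],s['t'])
cv2.imwrite('pics/w2b.png',cv2.resize(c['color'][:260,100:420,::-1],None,fx=2.3,fy=2.3,interpolation=cv2.INTER_CUBIC))
E
```

```text
[0.56537625 0.17704794 0.25145239] 0.0006483563693854182 1.55
```

View pics/w2b.png

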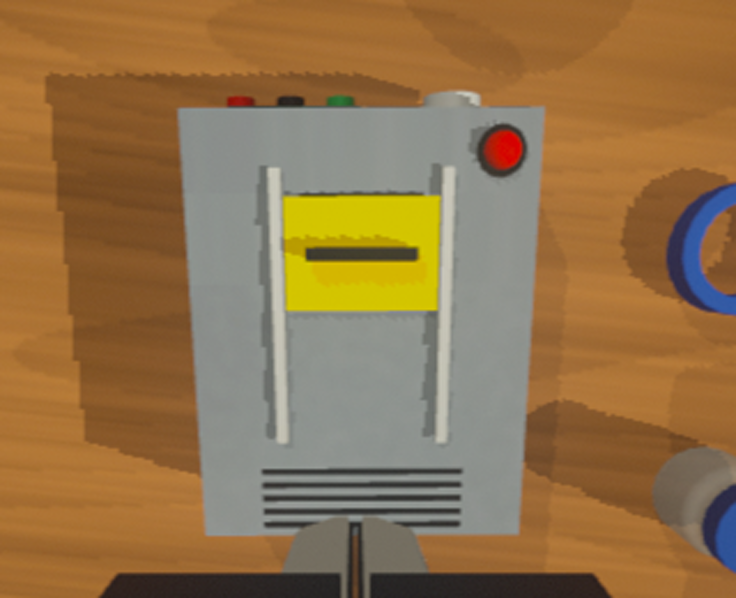

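```bash
python3 - <<'E'
from h import *
c=dict(np.load('pics/w2.png.npz'))
f=lambda p:((p[0]+.5)/2.3-.5+100,(p[1]+.5)/2.3-.5)
L=[(-.1,-.08),(-.1,.08),(.1,.08),(.1,-.08)]
P=[pt(c,*f(p),z=.075) for p in [(178,108),(545,107),(521,534),(205,534)]]
o,th,R,r=fitpose(P,L); print(o,th,r.round(4).tolist()); print('well',o+R@[-.045,0])
for p,z in (((362,254),.0915),((502,149),.082),((362,195),.0795),((362,311),.0795)):
    q=pt(c,*f(p),z=z)[:2]; print(q,R.T@(q-o), pt(c,*f(p)))
# depth of the unit top
print([pt(c,*f(p))[2].round(4) for p in [(220,300),(500,400),(360,400),(340,220)]])
s=sensors.read_state(); T=cv2.Rodrigues(s['orientation'])[0]
print(s['tool_pos'],s['t'],np.arctan2(T[1,1],T[0,1])-np.pi/2,'tool in unit',R.T@(s['tool_pos'][:2]-o))
# fingertip seen
print(R)
E
```

```text
[0.52891745 0.17466287] 0.11203116193037495 [[0.0002, -0.0003], [0.0005, -0.0001], [-0.0001, 0.001], [-0.0006, -0.0007]]
well [0.48419955 0.16963201]
[0.49121283 0.17019018] [-0.03796829 -0.00022938] [0.49121051 0.17019163 0.09132475]
[0.44104495 0.22575305] [-0.0816099   0.06059378] [0.44175339 0.22499447 0.08619486]
[0.46600311 0.16751458] [-6.33190916e-02 -6.98450843e-05] [0.46564776 0.16751338 0.07557558]
[0.51629599 0.17308511] [-0.01271873 -0.00015683] [0.51660218 0.17316506 0.07476568]
[np.float64(0.0748), np.float64(0.0751), np.float64(0.0755), np.float64(0.0793)]
[0.56537625 0.17704794 0.25145239] 1.55 0.10806456104776219 tool in unit [ 0.03649688 -0.00170586]
[[ 0.99373107 -0.11179696]
 [ 0.11179696  0.99373107]]
```

Call:
play_rows:
  series:
    - [[1,-0.045,-0.005,-0.02,0],[1,-0.085,-0.01,-0.04,0],[1,-0.096,-0.01,-0.08,0],[1,-0.096,-0.01,-0.12,0],[1,-0.096,-0.01,-0.145,0],[1,-0.096,-0.01,-0.153,0],[1,-0.096,-0.01,-0.153,0]]

```text
t: 2.25
tool_pos: [0.4671, 0.1683, 0.0988]
orientation: [0.174, -3.134, 0.0]
force: [0.7, 1.0, 0.4]
opening: 0.0002
```

```bash
python3 - <<'E'
from h import *
c=grab('wrist','w3.png'); s=sensors.read_state();print(s['tool_pos'],s['force'],s['t'])
d=grab('scene','s3.png');cv2.imwrite('pics/s3b.png',cv2.resize(d['color'][120:260,240:400,::-1],None,fx=4,fy=4,interpolation=cv2.INTER_CUBIC))
E
```

```text
[0.4683955  0.16845755 0.1003146 ] [-0.20557738 -0.38155844  0.58212818] 2.3
```

View pics/w3.png

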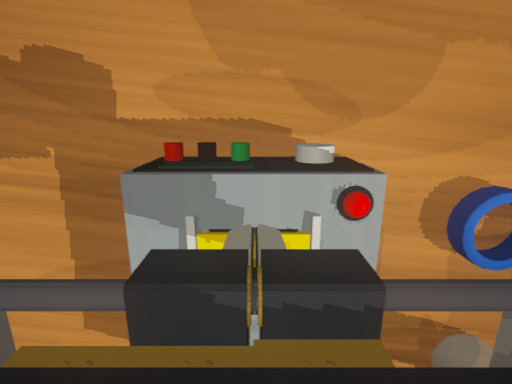

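View pics/s3b.png

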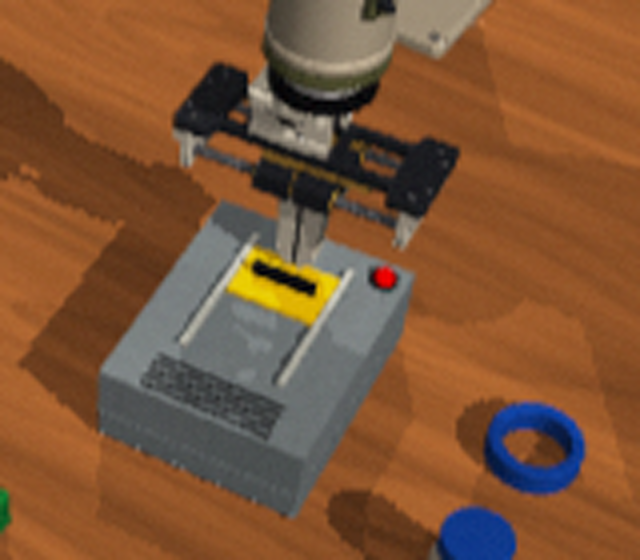

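Both views show the closed fingers centred just in front of the rib, so I'll push it open.

Call:
play_rows:
  series:
    - [[1,0.004,0.0005,-0.002,0],[1,0.012,0.0013,-0.002,0],[1,0.021,0.0024,-0.002,0],[1,0.03,0.0034,-0.002,0],[1,0.039,0.0044,-0.002,0],[1,0.048,0.0054,-0.002,0],[1,0.0555,0.0062,-0.002,0],[1,0.0555,0.0062,-0.002,0]]

```text
t: 3.15
tool_pos: [0.5251, 0.1741, 0.0976]
orientation: [-0.173, 3.136, -0.0]
force: [-0.5, 0.3, 0.6]
opening: 0.0004
```

Call:
play_rows:
  series:
    - [[1,0.0015,0.0002,0,0],[1,0.003,0.0003,0,0],[1,0.003,0.0003,0,0]]

```text
t: 3.45
tool_pos: [0.5269, 0.1744, 0.0975]
orientation: [0.173, -3.137, 0.0]
force: [-1.0, 0.0, -0.3]
opening: 0.0002
```

```bash
python3 - <<'E'
from h import *
s=sensors.read_state();print(s['tool_pos'],s['force'],s['t'])
d=grab('scene','s4.png');cv2.imwrite('pics/s4b.png',cv2.resize(d['color'][120:260,240:400,::-1],None,fx=4,fy=4,interpolation=cv2.INTER_CUBIC))
R=np.array([[.99373,-.1118],[.1118,.99373]]);print(R.T@(s['tool_pos'][:2]-[.5289,.1747]))
E
```

```text
[0.52686122 0.17437501 0.0975317 ] [-0.96668234  0.00259305 -0.25899737] 3.45
[-2.06233388e-03 -9.50149672e-05]
```

View pics/s4b.png

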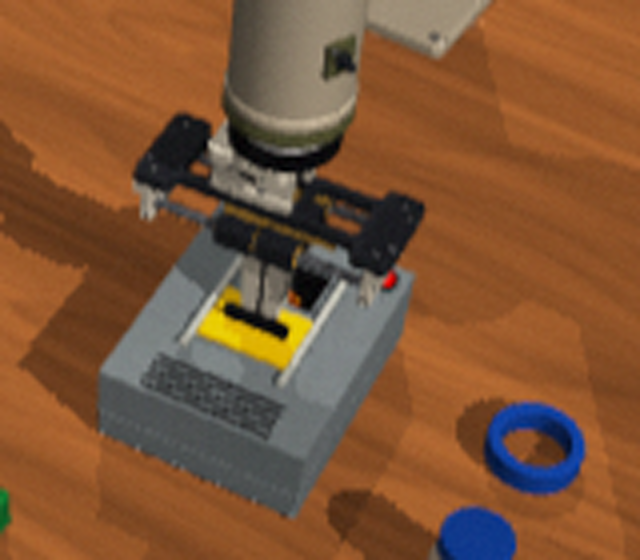

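Call:
play_rows:
  series:
    - [[1,0.001,0.0001,0,0],[1,0.002,0.0002,0,0],[1,0.002,0.0002,0,0]]

```text
t: 3.8
tool_pos: [0.5273, 0.1744, 0.0975]
orientation: [0.173, -3.133, 0.001]
force: [-10.2, -2.3, 8.1]
opening: 0.0005
```

Call:
play_rows:
  series:
    - [[1,0.001,0.0001,0,0],[1,0.001,0.0001,0,0],[1,0.001,0.0001,0,0]]

```text
t: 4.1
tool_pos: [0.5274, 0.1745, 0.0974]
orientation: [0.173, -3.131, 0.001]
force: [-13.9, -1.6, 10.3]
opening: 0.0008
```

The shutter is against its stop: the force rose to 14 N and the arm stopped advancing. I'll back off, rise and look.

Call:
play_rows:
  series:
    - [[1,-0.004,-0.0004,0,0],[1,-0.006,-0.0006,0.005,0],[1,-0.006,-0.0006,0.04,0],[1,-0.006,-0.0006,0.08,0],[1,0.03,0.003,0.12,0],[1,0.035,0.004,0.15,0],[1,0.035,0.004,0.15,0]]

```text
t: 4.8
tool_pos: [0.5689, 0.1793, 0.2547]
orientation: [-0.172, 3.126, 0.003]
force: [0.3, 0.6, 0.2]
opening: 0.0004
```

```bash
python3 - <<'E'
from h import *
c=grab('wrist','w5.png'); s=sensors.read_state();print(s['tool_pos'],s['force'],s['t'])
cv2.imwrite('pics/w5b.png',cv2.resize(c['color'][:260,100:420,::-1],None,fx=2.3,fy=2.3,interpolation=cv2.INTER_CUBIC))
E
```

```text
[0.56731977 0.17910096 0.2515079 ] [ 0.81719701 -0.45165768 -0.19248919] 4.85
```

View pics/w5b.png

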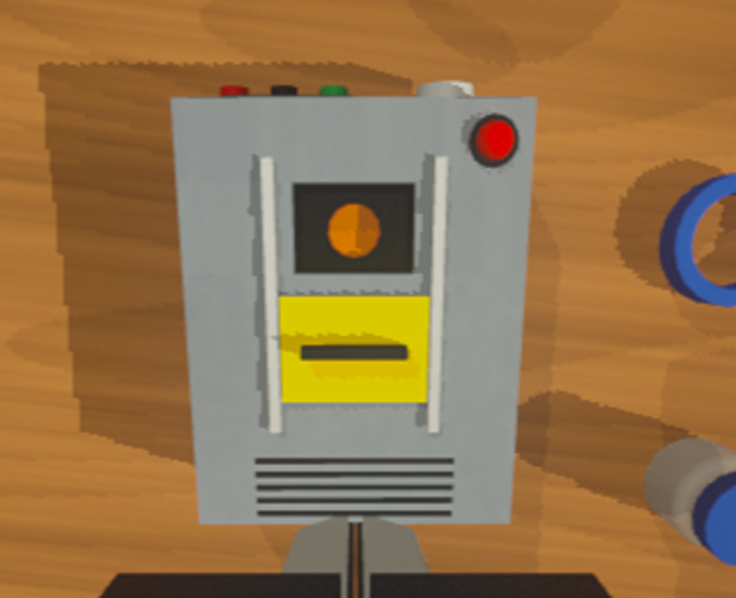

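The well is open, with corners near (293,184) and (414,272) and the orange button at (354,231). The rib is at (354,352).

```bash
python3 - <<'E'
from h import *
c=dict(np.load('pics/w5.png.npz'))
f=lambda p:((p[0]+.5)/2.3-.5+100,(p[1]+.5)/2.3-.5)
L=[(-.1,-.08),(-.1,.08),(.1,.08),(.1,-.08)]
P=[pt(c,*f(p),z=.075) for p in [(171,98),(537,97),(511,523),(199,523)]]
o,th,R,r=fitpose(P,L); print(o,th,r.round(4).tolist()); print('well',o+R@[-.045,0])
W=np.mean([pt(c,*f(p),z=.075) for p in [(293,184),(414,183),(414,272),(294,272)]],0);print('wellimg',W,R.T@(W[:2]-o))
for p,z in (((354,231),.053),((354,352),.0915)):
    q=pt(c,*f(p),z=z)[:2]; print(q,R.T@(q-o),pt(c,*f((p[0]+4,p[1]))))
E
```

```text
[0.52897755 0.17451917] 0.11208382432023896 [[0.0004, 0.0], [0.0003, -0.0], [-0.0002, 0.0005], [-0.0005, -0.0004]]
well [0.48425992 0.16948595]
wellimg [0.48420905 0.16917981 0.075     ] [-0.04508479 -0.00029852]
[0.4846099  0.16934622] [-0.04466784 -0.000178  ] [0.48440169 0.1712918  0.05323428]
[0.53823554 0.1752457 ] [ 0.00928116 -0.00031353] [0.53802556 0.17706076 0.09156876]
```

Call:
play_rows:
  series:
    - [[1,-0.045,-0.005,-0.02,0],[1,-0.083,-0.0097,-0.04,0],[1,-0.083,-0.0097,-0.08,0],[1,-0.083,-0.0097,-0.12,0],[1,-0.083,-0.0097,-0.135,0],[1,-0.083,-0.0097,-0.135,0],[1,-0.083,-0.0097,-0.135,0]]

```text
t: 5.55
tool_pos: [0.4825, 0.1691, 0.1136]
orientation: [-0.173, 3.136, 0.0]
force: [-0.2, -0.3, 1.2]
opening: 0.0004
```

```bash
python3 - <<'E'
from h import *
s=sensors.read_state();print(s['tool_pos'],s['force'],s['t'])
d=grab('scene','s6.png');cv2.imwrite('pics/s6b.png',cv2.resize(d['color'][120:260,240:400,::-1],None,fx=4,fy=4,interpolation=cv2.INTER_CUBIC))
s=sensors.read_state();print(s['tool_pos'],s['force'],s['t'])
E
```

```text
[0.48251083 0.16913151 0.11356534] [-0.15121655 -0.2556827   1.23071379] 5.55
[0.48332094 0.1692886  0.11450652] [-0.16607138 -0.05795865  0.49597855] 5.6
```

View pics/s6b.png

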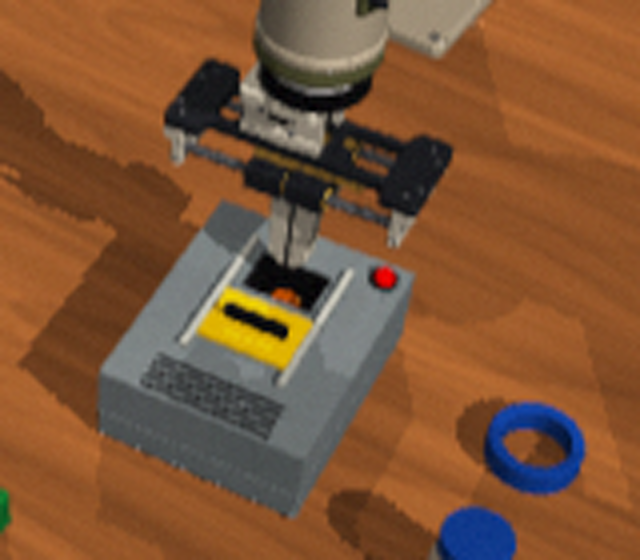

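Call:
play_rows:
  series:
    - [[1,0.001,0,-0.02,0],[1,0.001,0,-0.036,0],[1,0.001,0,-0.044,0],[1,0.001,0,-0.044,0]]

```text
t: 6.0
tool_pos: [0.4833, 0.169, 0.0689]
orientation: [0.173, -3.137, -0.0]
force: [-0.0, -0.3, 0.2]
opening: 0.0005
```

Call:
play_rows:
  series:
    - [[1,0,0,-0.003,0],[1,0,0,-0.006,0],[1,0,0,-0.008,0],[1,0,0,-0.008,0]]

```text
t: 6.4
tool_pos: [0.4842, 0.1693, 0.0615]
orientation: [-0.173, 3.134, 0.001]
force: [2.7, 0.8, 3.7]
opening: 0.001
```

Call:
play_rows:
  series:
    - [[1,0,0,-0.001,0],[1,0,0,-0.002,0],[1,0,0,-0.002,0]]

```text
t: 6.7
tool_pos: [0.4843, 0.1693, 0.061]
orientation: [-0.173, 3.134, 0.001]
force: [-4.2, -0.8, 17.1]
opening: 0.0006
```

The button has bottomed: 17 N at z = 0.061, where 0.061 was expected. I'll hold it for a second.

Call:
play_rows:
  series:
    - [[1,0,0,0,0],[1,0,0,0,0],[1,0,0,0,0],[1,0,0,0,0],[1,0,0,0,0],[1,0,0,0,0],[1,0,0,0,0],[1,0,0,0,0]]

```text
t: 7.5
tool_pos: [0.4843, 0.1693, 0.061]
orientation: [-0.173, 3.134, 0.001]
force: [-4.0, -0.5, 17.8]
opening: 0.0006
```

```bash
python3 - <<'E'
from h import *
s=sensors.read_state();print(s['tool_pos'],s['force'],s['t'])
d=grab('scene','s7.png');cv2.imwrite('pics/s7b.png',cv2.resize(d['color'][120:260,240:400,::-1],None,fx=4,fy=4,interpolation=cv2.INTER_CUBIC))
E
```

```text
[0.48427322 0.16931002 0.06095588] [-4.01074923 -0.49871597 17.78846924] 7.5
```

View pics/s7b.png

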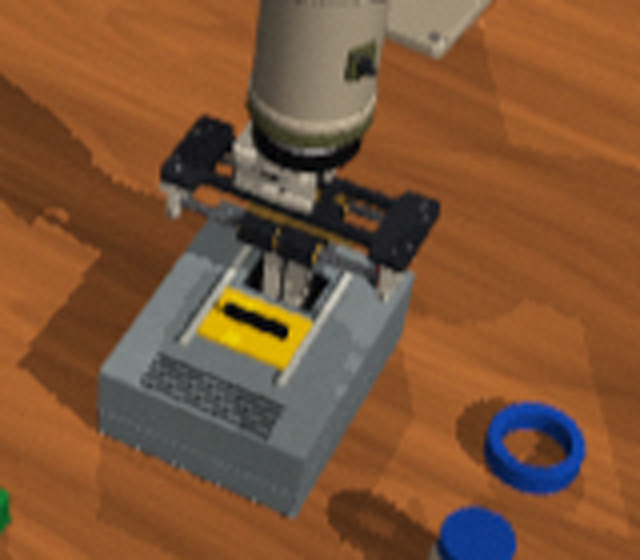

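Call:
play_rows:
  series:
    - [[1,0,0,0.02,0],[1,0,0,0.05,0],[1,0,0,0.085,0],[1,0.03,0.0035,0.09,0],[1,0.07,0.008,0.09,0],[1,0.0795,0.009,0.07,0],[1,0.0795,0.009,0.06,0],[1,0.0795,0.009,0.06,0]]

```text
t: 8.35
tool_pos: [0.5599, 0.1775, 0.1155]
orientation: [0.173, -3.131, 0.001]
force: [-0.3, -0.4, -0.2]
opening: 0.0005
```

```bash
python3 - <<'E'
from h import *
s=sensors.read_state();print(s['tool_pos'],s['force'],s['t'])
c=grab('wrist','w8.png');cv2.imwrite('pics/w8b.png',cv2.resize(c['color'][100:300,120:400,::-1],None,fx=2.5,fy=2.5,interpolation=cv2.INTER_CUBIC))
s=sensors.read_state();print(s['tool_pos'],s['force'],s['t'])
E
```

```text
[0.55994961 0.17747202 0.11550794] [-0.25491576 -0.37220983 -0.17635266] 8.35
[0.56045077 0.177691   0.11686742] [ 0.60598257 -0.16770143  0.11506879] 8.4
```

View pics/w8b.png

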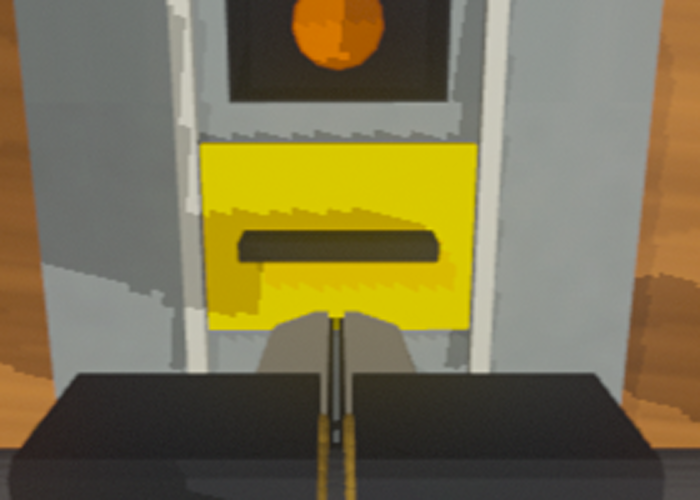

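Call:
play_rows:
  series:
    - [[1,0,0,-0.012,0],[1,0,0,-0.019,0],[1,0,0,-0.019,0]]

```text
t: 8.7
tool_pos: [0.5612, 0.1778, 0.0982]
orientation: [0.173, -3.135, 0.001]
force: [-0.4, -0.0, 0.2]
opening: 0.0003
```

Call:
play_rows:
  series:
    - [[1,-0.005,-0.0006,0,0],[1,-0.013,-0.0015,0,0],[1,-0.022,-0.0025,0,0],[1,-0.031,-0.0035,0,0],[1,-0.04,-0.0045,0,0],[1,-0.049,-0.0055,0,0],[1,-0.058,-0.0065,0,0],[1,-0.059,-0.0066,0,0]]

```text
t: 9.5
tool_pos: [0.5023, 0.1714, 0.0996]
orientation: [0.173, -3.136, -0.0]
force: [-0.6, 1.4, -0.0]
opening: 0.0006
```

Call:
play_rows:
  series:
    - [[1,-0.001,-0.0001,0,0],[1,-0.002,-0.0002,0,0],[1,-0.002,-0.0002,0,0]]

```text
t: 9.8
tool_pos: [0.5015, 0.1712, 0.0996]
orientation: [0.173, -3.137, -0.0]
force: [-0.1, 0.5, -0.5]
opening: 0.0003
```

Call:
play_rows:
  series:
    - [[1,-0.0015,-0.0002,0,0],[1,-0.003,-0.0003,0,0],[1,-0.004,-0.0004,0,0],[1,-0.004,-0.0004,0,0]]

```text
t: 10.2
tool_pos: [0.4973, 0.1708, 0.0996]
orientation: [0.173, -3.137, 0.0]
force: [0.1, 1.3, 0.4]
opening: 0.0002
```

Call:
play_rows:
  series:
    - [[1,-0.001,-0.0001,0,0],[1,-0.0015,-0.0002,0,0],[1,-0.0015,-0.0002,0,0]]

```text
t: 10.5
tool_pos: [0.4965, 0.1707, 0.0997]
orientation: [-0.173, 3.136, 0.0]
force: [5.1, 0.8, -3.3]
opening: 0.0006
```

```bash
python3 - <<'E'
from h import *
s=sensors.read_state();print(s['tool_pos'],s['force'],s['t'])
d=grab('scene','s9.png');cv2.imwrite('pics/s9b.png',cv2.resize(d['color'][120:260,240:400,::-1],None,fx=4,fy=4,interpolation=cv2.INTER_CUBIC))
E
```

```text
[0.49649125 0.17065023 0.09968277] [ 5.14950588  0.81479778 -3.25903877] 10.5
```

View pics/s9b.png

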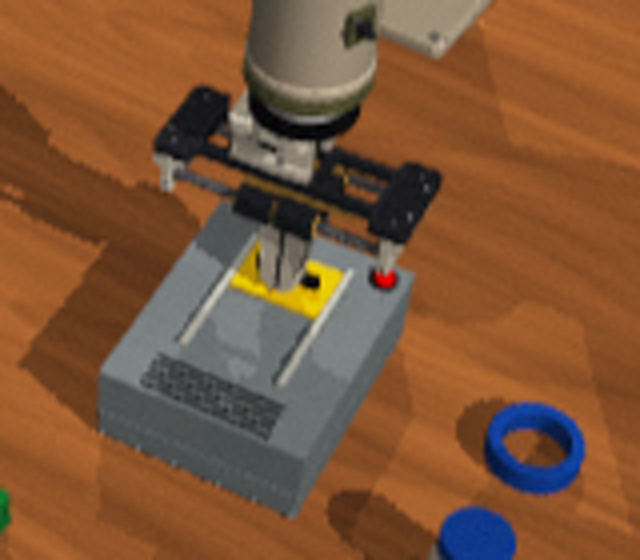

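The force reached 5 N, so the shutter is at its stop. One more 0.8 mm nudge, then I'll back off, rise and check.

Call:
play_rows:
  series:
    - [[1,-0.0008,-0.0001,0,0],[1,-0.0008,-0.0001,0,0]]

```text
t: 10.75
tool_pos: [0.4964, 0.1707, 0.0998]
orientation: [-0.173, 3.134, 0.001]
force: [8.8, 1.7, -7.0]
opening: 0.0005
```

Call:
play_rows:
  series:
    - [[1,0.005,0.0006,0,0],[1,0.009,0.001,0.005,0],[1,0.009,0.001,0.04,0],[1,0.03,0.003,0.08,0],[1,0.06,0.006,0.12,0],[1,0.07,0.008,0.15,0],[1,0.07,0.008,0.15,0],[1,0.07,0.008,0.15,0]]

```text
t: 11.55
tool_pos: [0.5656, 0.1786, 0.2502]
orientation: [-0.173, 3.136, 0.0]
force: [-0.4, -0.6, -0.4]
opening: 0.0005
```

```bash
python3 - <<'E'
from h import *
c=grab('wrist','w10.png'); grab('top','t10.png');s=sensors.read_state();print(s['tool_pos'],s['force'],s['t'])
cv2.imwrite('pics/w10b.png',cv2.resize(c['color'][:260,100:420,::-1],None,fx=2.3,fy=2.3,interpolation=cv2.INTER_CUBIC))
E
```

```text
[0.56407033 0.17831256 0.24789839] [-0.85024077 -0.66501552 -0.52946251] 11.65
```

View pics/w10b.png

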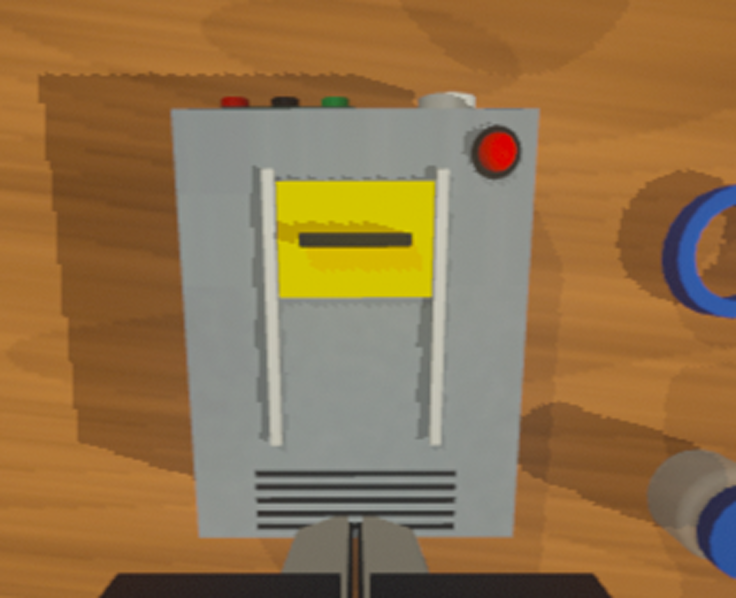

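View pics/t10.png

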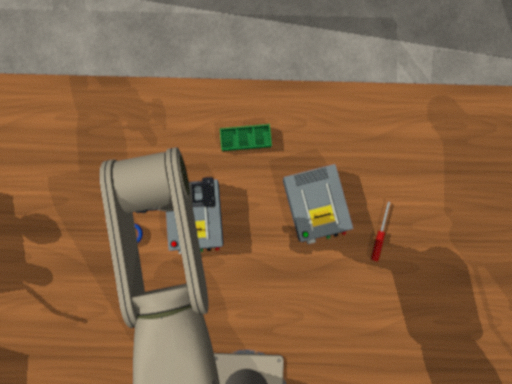

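```bash
python3 - <<'E'
from h import *
c=dict(np.load('pics/w10.png.npz'))
f=lambda p:((p[0]+.5)/2.3-.5+100,(p[1]+.5)/2.3-.5)
L=[(-.1,-.08),(-.1,.08),(.1,.08),(.1,-.08)]
P=[pt(c,*f(p),z=.075) for p in [(171,110),(539,109),(513,537),(199,537)]]
o,th,R,r=fitpose(P,L); print(o,th)
for p,z in (((355,239.5),.0915),((355,181),.0795),((355,298),.0795)):
    q=pt(c,*f(p),z=z)[:2]; print(R.T@(q-o))
E
```

```text
[0.52930066 0.17444477] 0.1126328941059037
[-0.04516787 -0.00018689]
[-0.07016918 -0.00012512]
[-0.01981831 -0.000228  ]
```

The rib is at x = -45.2 mm and the plate spans -70 to -20 mm, so the shutter is shut. The unit hasn't moved, the arm is clear, and I'm handing the job in.

```bash
python3 - <<'E'
from h import *
print(robot.close_job())
E
```

```text
the job is handed in; nothing more can be done
None
```

The job is handed in. I reset the red-lamp unit with the closed fingertips in about 12 of the 58 s; the hand-in reports no verdict.

- **Shutter opened:** I pushed the rib until it hit its stop, about 14 N sideways. Before the press, the wrist picture put the rib at +9.3 mm, where +10 mm is fully open.
- **Button pressed:** it bottomed at about 17 N with the fingertips 47 mm above the unit's underside, exactly where full travel should end. I held it there for about 1 s.
- **Shutter shut again:** in the last wrist picture the rib is at -45.2 mm and the plate spans -70 to -20 mm, so it is closed to within about 0.2 mm.
- **Unit positions:** the tripped unit moved less than 1 mm. In the last top view the green-lamp unit, tray and screwdriver look unmoved.
- **Not fully checked:** the lamp still looked red in the last picture. The shut shutter hides the button, so I can only say it was up in the picture taken just before closing. The arm hid the jar and most of the tape roll in the last top view. The last wrist picture shows both only in part, in about the same place as before.

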